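# Find the full sugar tin in the spring-lidded chest

## Robot

A 6-joint arm with a two-finger parallel gripper is mounted at the origin on a cart in front of the work surface, level with it; the furniture and walls round the work are solid. World frame = base frame: x ahead of the robot, y to its left, z up, the work surface at z = 0. Lengths are in m, angles in rad, forces in N, time in s.
With the tool pointing down it reaches from about 0.325 to 0.9 m from the base axis. Payload 6.1 kg.
Tool frame: the origin (TCP) lies between the finger pads; the fingertips stand 25 mm ahead of it and the grasp point (between the pads) lies 6 mm ahead of it; z points along the fingers, x is the direction in which the jaws open and shut, and the axes are right-handed (so a half turn about z gives the same grasp; the last joint's range is limited). The gripper opens to 85 mm and grips with 20 to 120 N. Pads are 22 mm wide; open, the fingers measure 114 mm over their backs; the gripper's body (76 mm by 85 mm) begins 54 mm behind the grasp point. The pads swing forward as they close: fully open they stand 13 mm farther back than shut.
Start: joints at [-1.366, 0.22, 1.526, -0, 1.395, -0.126], TCP at [0.203, -0.591, 0.256] pointing down, gripper open.
Joint ranges: [-2.98, 2.98], [-0.91, 2.08], [0.09, 2.57], [-1.24, 4.39], [0.2, 2.65], [-2.68, 2.68]. Speed limits (rad/s): [2.57, 2.57, 3.01, 3.14, 3.14, 3.14].

## Interface

Orientations are given as a rotation vector (axis times angle).
In Python, from rig import sensors, vision, workorder gives the robot as it stands.
- The arm moves only by the shell command python3 -m creep 'ROWS' [FORCE]. ROWS is JSON, a list of rows, each a list of 3 entries, a list of its own where there are three numbers: the turn, a rotation vector about the tool's x, y, z in degrees, then the shift along the tool's x, y, z in cm, then the opening, from 0 (shut) to 1 (fully open). A call has exactly 5 rows; each row is the pose to reach, as a shift and turn from the pose commanded when the call began, along the tool's axes at that moment; what a row does not reach only later rows make up. A row lasts 1/10 s, in which the tool goes at most 50 mm and 8.59 degrees, less where a joint would pass 70% of its speed; a pose out of reach is approached as far as the arm can. A call with a gripper value outside its range is refused whole. The fingers move at their own pace and stop on an object; FORCE is the grip in N (left out, the last holds). Time passes only in rows, so rows that repeat a pose let the fingers close, or fill a call up. It gives the time, the measured TCP pose, the force and the opening at its end, in the units of the state.
- sensors.observe(): the state, without advancing time (a new reading comes with each control period).
- vision.read_camera(name): name is "scene" or "top" or "wrist"; returns a dict with "pixels" (420x560x3 uint8, red, green, blue), "fx", "fy", "cx", "cy" (pixels), "cam_to_world" (4x4, takes a point from camera to world coordinates); the wrist camera has in their place "T_tool_cam" (4x4, takes a point from camera to tool coordinates, whose origin is the TCP and whose axes are the tool frame's). Camera axes: x right, y down, z forward; pixel columns grow to the right and rows downward; lengths in m; the calibration is good to about 2 mm. A picture is of the moment at which its call begins: read the wrist's pose just before it. There is no depth.
- workorder.job_done(): hands the job in, once; it reports no verdict.
The state is a dict: "t": time; "joint_pos": joint angles; "dq": joint speeds; "tau": joint torques, N m; "ee_pos": TCP position; "eef_rot": TCP orientation; "force": force on the tool from outside, world axes, zero at the start; "ft_torque": the same for the moment, N m; "width": opening from 0.0 (shut) to 1.0 (fully open).
Only numpy, scipy, OpenCV 4.12 (cv2) and the standard library are available. Lean on these libraries where they do the work, as an engineer would, in place of code of your own. Each camera call takes 0.05 s, during which the arm holds its last target.

## Task

Sugar is kept in three identical closed tins in the chest, and only one of them is full: press the trip lever on the chest's front fully down so that the sprung lid opens, then go along the row from your left to your right, lifting each tin straight up clear of its recess to feel its weight and setting it back. Finish while holding up the heaviest tin for me to take: upright, still and not let go, a few centimetres above the open chest's rim, with the other two seated in their recesses. Leave the teapot and the mug as they stand.

Things in the scene. Friction and masses are not known exactly. Their poses are not given: they have to be found in the camera images.
- chest: fixed storage chest, white body, light wooden lid: 104 mm deep (x), 351 long (y), 135 high shut; open body 90 mm high, walls 8 mm. Origin: centre of its underside; x from front to back, y to the left along the row of tins, z up. A wooden insert has three round recesses in a row along y, 105 mm apart; the seated tins' tops are 119 mm above the worktop, 29 mm above the body's rim
- lever (a joint): steel trip lever at the middle of the chest's front, pivoted 14 mm in front of the front face, 74 mm above the worktop: 0 at rest, 0.28 rad with its tab pressed fully down. It springs back. Its hook lets go of the lid from about 0.22 rad on; pressing takes about 4 to 5 N on the tab, then there is a hard stop
- lever_tab (a point): middle of the pressing area on top of the lever's thumb tab: 38 mm in front of the chest's front face, 80 mm above the worktop at rest; the tab is 34 mm wide and sticks out to 56 mm in front of the face. This point goes down 7 mm over the full stroke
- lid (a joint): the chest's lid, hinged along the top of the back wall: 0 shut, 1.65 rad fully open, leaning a little back from upright. While shut it is held by the lever's hook; once released it swings open by its own spring in about a second and stays open
- lid_edge (a point): middle of the lid's upper front edge: with the lid shut, at the top of the chest's front, 135 mm above the worktop. Wall cupboards hang over the back of the worktop, behind the chest, from 0.55 m up: lift no higher than needed
- recess_left (a point): centre of the floor of the left (+y in the chest's frame) round recess of the chest's insert (68 mm wide, 12 mm deep, 3 mm chamfer round the mouth, floor 14 mm above the worktop)
- recess_middle (a point): centre of the floor of the middle round recess of the chest's insert (68 mm wide, 12 mm deep, 3 mm chamfer round the mouth, floor 14 mm above the worktop)
- recess_right (a point): centre of the floor of the right (-y) round recess of the chest's insert (68 mm wide, 12 mm deep, 3 mm chamfer round the mouth, floor 14 mm above the worktop)
- tin_a: one of three outwardly identical closed metal tins, upright cylinders 62 mm in diameter, 105 mm tall, cap pressed on; which tin is in which recess varies. One is full and at least 120 g heavier than either other; none is over 0.5 kg. Origin: centre of its underside, z along its axis. Grip it round its upper part, which stands above the chest's rim
- tin_b: one of three outwardly identical closed metal tins, upright cylinders 62 mm in diameter, 105 mm tall, cap pressed on; which tin is in which recess varies. One is full and at least 120 g heavier than either other; none is over 0.5 kg. Origin: centre of its underside, z along its axis. Grip it round its upper part, which stands above the chest's rim
- tin_c: one of three outwardly identical closed metal tins, upright cylinders 62 mm in diameter, 105 mm tall, cap pressed on; which tin is in which recess varies. One is full and at least 120 g heavier than either other; none is over 0.5 kg. Origin: centre of its underside, z along its axis. Grip it round its upper part, which stands above the chest's rim
- teapot: small steel teapot, 98x170x110 mm, standing on the worktop to the left of the chest; a bystander, origin: centre of its underside
- mug: orange mug, 81x113x101 mm, standing on the worktop to the left of the teapot; a bystander, origin: centre of its underside

How it is judged:
By the outcome, as a careful person would: the job done as asked, in the order asked, and still so for the second after the job is handed in, while the arm keeps its last pose, push and grip.
It also fails if it takes over 67 s, if anything falls off the work surface, if the arm or the gripper's body presses on something with over 40 N, if the wrist force passes 120 N, or if a joint passes its speed limit or range.

## Working session

There is one attempt and no reset: what is moved stays moved. The work goes in short steps, Python scripts to look and compute and a shell command to move; the robot and the scene stay as the last step left them, time stands still between calls to the robot, and variables do not carry over. Pictures are saved under pics/ and viewed, and the job is handed in when it is done.

```bash
mkdir -p pics; ls
cat > h.py <<'E'
import numpy as np, cv2
from rig import sensors, vision, workorder
from scipy.spatial.transform import Rotation as R
def snap(n,f):
    o=sensors.observe(); c=vision.read_camera(n)
    cv2.imwrite('pics/'+f,c['pixels'][:,:,::-1])
    if n=='wrist':
        T=np.eye(4);T[:3,:3]=R.from_rotvec(o['eef_rot']).as_matrix();T[:3,3]=o['ee_pos']
        c['cam_to_world']=T@np.array(c['T_tool_cam'])
    np.savez('pics/'+f[:-4]+'.npz',**{k:np.array(v) for k,v in c.items()})
    return c
def ld(f): return dict(np.load('pics/'+f+'.npz'))
def ray(c,u,v):
    M=np.array(c['cam_to_world']);d=np.array([(u-c['cx'])/c['fx'],(v-c['cy'])/c['fy'],1.])
    return M[:3,3],M[:3,:3]@d
def plane(c,u,v,z):
    o,d=ray(c,u,v);return o+d*(z-o[2])/d[2]
def tri(rs):
    A=np.zeros((3,3));b=np.zeros(3)
    for o,d in rs:
        d=d/np.linalg.norm(d);P=np.eye(3)-np.outer(d,d);A+=P;b+=P@o
    x=np.linalg.solve(A,b)
    return x,[float(np.linalg.norm(np.cross(x-o,d/np.linalg.norm(d)))) for o,d in rs]
E
python3 - <<'E'
from h import *
np.set_printoptions(precision=4,suppress=True)
print(sensors.observe())
for n in ('scene','top','wrist'):
    c=snap(n,n+'0.png'); print(n,c['fx'],c['cx'],c['cy'],c['cam_to_world'])
E
```

```text
pics
{'t': 0.0, 'joint_pos': array([-1.3661,  0.2212,  1.5276,  0.    ,  1.3947, -0.1261]), 'dq': array([-0.0008, -0.0018, -0.0003, -0.0009, -0.0007,  0.0007]), 'tau': array([ -0.001 , -49.6897, -38.9393,  -0.0004,   0.0113,  -0.    ]), 'ee_pos': array([ 0.2029, -0.5906,  0.2552]), 'eef_rot': array([-2.5558,  1.8246,  0.0022]), 'force': array([ 0.512 ,  0.2436, -0.7069]), 'ft_torque': array([ 0.0543,  0.0608, -0.0191]), 'width': 0.9990642974705355}
scene 546.6161270016048 275.3014246883839 206.5494855910212 [[-0.8068 -0.526   0.2692  0.1867]
 [-0.5908  0.7106 -0.382   0.4087]
 [ 0.0096 -0.4673 -0.8841  1.1179]
 [ 0.      0.      0.      1.    ]]
top 393.59978908751145 281.4899319592317 217.88006390877337 [[ 0.0094 -0.9867  0.1626  0.3188]
 [-0.9999 -0.0116 -0.0123 -0.0196]
 [ 0.014  -0.1624 -0.9866  1.0171]
 [ 0.      0.      0.      1.    ]]
wrist 303.1600448264434 278.0893023214062 213.148593935808 [[ 0.3242 -0.9135 -0.2457  0.2655]
 [-0.946  -0.3131 -0.0842 -0.568 ]
 [-0.      0.2597 -0.9657  0.3728]
 [ 0.      0.      0.      1.    ]]
```

View pics/scene0.png

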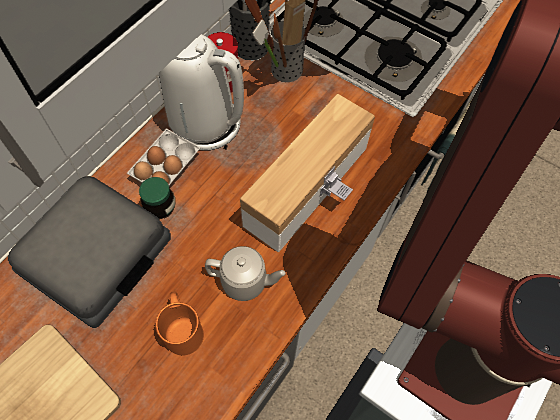

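View pics/top0.png

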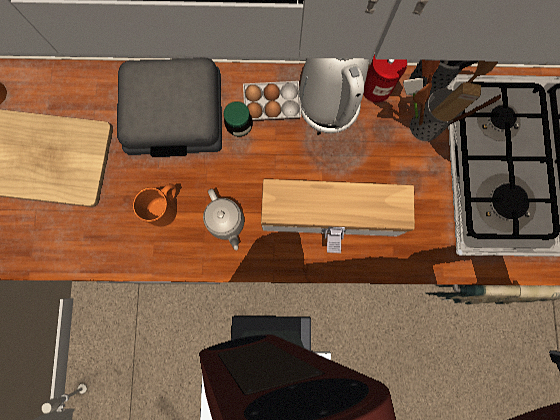

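View pics/wrist0.png

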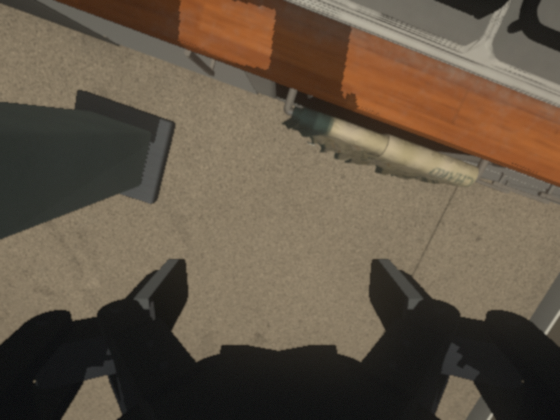

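The chest lid shows in top view (corners about 263,180 / 413,185 / 414,229 / 262,222) with the tab near (335,240). In scene view the lid runs from (339,95) to (243,202) with the tab near (341,188). The teapot and mug are to the left of the chest. Next I measure corners precisely.

Run:
```python
from h import *
np.set_printoptions(precision=4,suppress=True)
out={}
for n,roi in (('scene0',(225,80,400,260)),('top0',(245,165,430,260))):
    c=ld(n);im=c['pixels'];x0,y0,x1,y1=roi
    hsv=cv2.cvtColor(im,cv2.COLOR_RGB2HSV)
    m=cv2.inRange(hsv,(8,50,150),(25,150,255));k=np.zeros_like(m);k[y0:y1,x0:x1]=m[y0:y1,x0:x1]
    k=cv2.morphologyEx(k,cv2.MORPH_OPEN,np.ones((3,3)))
    cs,_=cv2.findContours(k,cv2.RETR_EXTERNAL,2);b=max(cs,key=cv2.contourArea)
    h=cv2.convexHull(b);e=0.01*cv2.arcLength(h,True);p=cv2.approxPolyDP(h,e,True)[:,0]
    print(n,cv2.contourArea(b),p.tolist())
    v=im[y0:y1,x0:x1,::-1].copy();v=cv2.resize(v,None,fx=4,fy=4,interpolation=2)
    for q in p: cv2.circle(v,tuple(int(a) for a in (q-[x0,y0])*4),4,(0,0,255),1)
    v=v[:600,:800]
    cv2.imwrite('pics/z_'+n+'.png',v)
```

```text
scene0 6653.0 [[372, 114], [280, 225], [241, 199], [274, 131], [336, 94]]
top0 6498.5 [[263, 180], [413, 185], [413, 228], [261, 222]]
```

View pics/z_scene0.png

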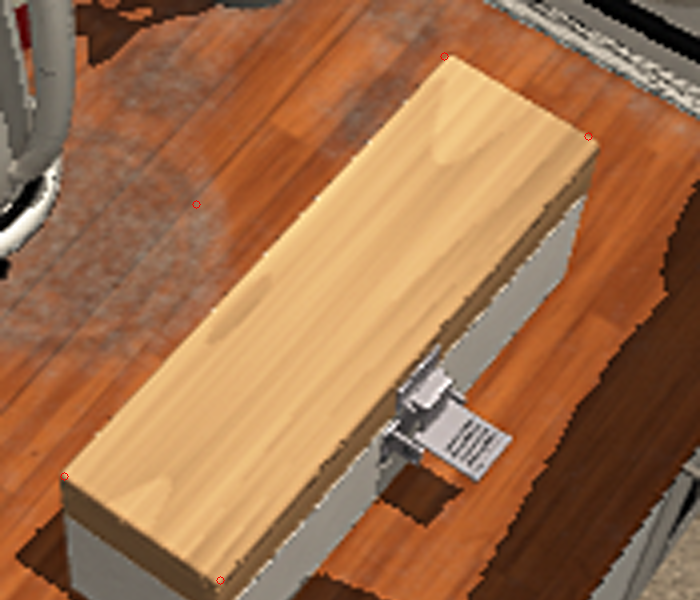

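View pics/z_top0.png

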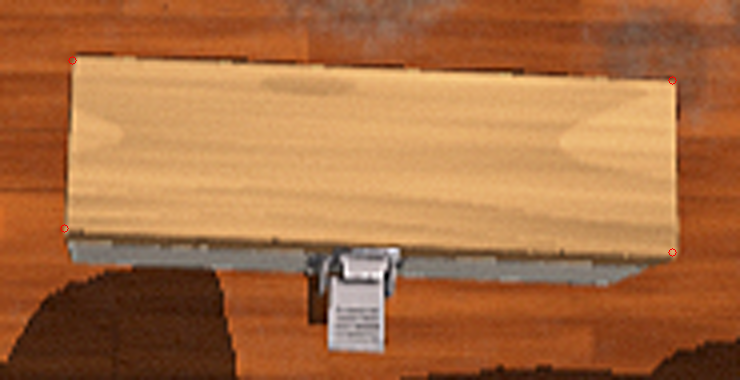

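Run:
```python
from h import *
np.set_printoptions(precision=4,suppress=True)
s=ld('scene0');t=ld('top0')
P={}
for n,a,b in (('BR',(337.5,93.9),(413.4,184.5)),('FR',(374.3,116.0),(414.5,229)),('FL',(279.5,226.8),(261.7,223.8)),('BL',(241.1,199.5),(264.2,178.9)),('tabR',(353,189.3),(341,253)),('tabL',(343.8,199.8),(327.5,252.5))):
    P[n],e=tri([ray(s,*a),ray(t,*b)]);print(n,P[n],e)
c=(P['BR']+P['FR']+P['FL']+P['BL'])/4
y=(P['BL']+P['FL']-P['BR']-P['FR']);print('centre',c,'yaw y',np.degrees(np.arctan2(-y[0],y[1])), np.linalg.norm(y)/2, np.linalg.norm(P['BR']-P['FR']),np.linalg.norm(P['BL']-P['FL']))
for n in 'BR','FR','FL','BL','tabR','tabL':print(n,P[n]-c)
```

```text
BR [ 0.5449 -0.3354  0.135 ] [0.0011083192113060729, 0.0011083192113060735]
FR [ 0.4429 -0.3332  0.134 ] [0.0007545669811813008, 0.000754566981181274]
FL [0.4517 0.0145 0.1323] [0.0013050422666741285, 0.0013050422666740732]
BL [0.5553 0.0101 0.1288] [0.0011119560558131372, 0.0011119560558133879]
tabR [ 0.3901 -0.1731  0.0842] [0.0004079808265348954, 0.00040798082653485874]
tabL [ 0.392  -0.1412  0.0808] [0.0012070101848473903, 0.0012070101848473303]
centre [ 0.4987 -0.161   0.1325] yaw y -1.5869582893528111 0.3467640307594941 0.10199594508863397 0.10381033578252807
BR [ 0.0462 -0.1744  0.0025]
FR [-0.0558 -0.1722  0.0015]
FL [-0.047   0.1755 -0.0002]
BL [ 0.0566  0.1711 -0.0037]
tabR [-0.1086 -0.0121 -0.0483]
tabL [-0.1067  0.0197 -0.0517]
```

```bash
cat >> h.py <<'E'
np.set_printoptions(precision=4,suppress=True)
YA=-1.59 # chest yaw deg
Rc=R.from_euler('z',YA,degrees=True).as_matrix()
def grip(tilt):
    tz=Rc@np.array([np.sin(np.radians(tilt)),0,-np.cos(np.radians(tilt))]);tx=-Rc[:,1]
    return np.c_[tx,np.cross(tz,tx),tz]
def to(pos,M):
    o=sensors.observe();R0=R.from_rotvec(o['eef_rot']).as_matrix()
    t=R.from_matrix(R0.T@M).as_rotvec(degrees=True);s=R0.T@(np.array(pos)-o['ee_pos'])*100
    print('turn',t.round(2),np.linalg.norm(t).round(1),'shift cm',s.round(2),'from',o['ee_pos'],'t',o['t'],'F',o['force'],'w',round(o['width'],3))
def st():
    o=sensors.observe();print({k:np.round(o[k],4) for k in ('t','ee_pos','force','width','joint_pos')})
E
python3 - <<'E'
from h import *
M=grip(12);to([0.4048,-0.158,0.19],M)
E
```

```text
turn [11.87  2.24 20.46] 23.8 shift cm [-34.36 -33.15   6.6 ] from [ 0.2029 -0.5907  0.2554] t 0.15 F [-0.1889 -0.7469 -0.8104] w 1.001
```

```bash
python3 -m creep '[[[3,0.5,5],[-4,-4,0.5],0],[[6,1,10],[-8,-8,1],0],[[9,2,15],[-12,-12,2],0],[[11.9,2.2,20.5],[-16,-15.5,3],0],[[11.9,2.2,20.5],[-18,-17,3.5],0]]' 20
python3 - <<'E'
from h import *
M=grip(12);to([0.4048,-0.158,0.19],M)
E
```

```text
t: 0.65
ee_pos: [0.305, -0.3641, 0.2205]
eef_rot: [-2.076, 2.145, -0.227]
force: [1.9, 0.4, 0.3]
width: 0.146
turn [-0.11 -0.02 -0.28] 0.3 shift cm [-20.93  -8.45   4.94] from [ 0.305  -0.3641  0.2205] t 0.65 F [1.9075 0.3802 0.3277] w 0.146
```

```bash
python3 -m creep '[[[0,0,0],[-4.5,-1.8,1],0],[[0,0,0],[-9,-3.6,2],0],[[0,0,0],[-13.5,-5.4,3],0],[[0,0,0],[-18,-7.2,4],0],[[0,0,0],[-20.9,-8.4,4.9],0]]'
python3 - <<'E'
from h import *
M=grip(12);to([0.4048,-0.158,0.12],M);st()
snap('wrist','w1.png');snap('scene','s1.png')
E
```

```text
t: 1.15
ee_pos: [0.4039, -0.157, 0.1906]
eef_rot: [-2.083, 2.14, -0.227]
force: [0.7, -0.5, 0.3]
width: 0.0
turn [-0.07 -0.01  0.05] 0.1 shift cm [0.09 1.38 6.93] from [ 0.4039 -0.157   0.1906] t 1.15 F [ 0.7288 -0.4921  0.2943] w 0.0
{'t': np.float64(1.15), 'ee_pos': array([ 0.4039, -0.157 ,  0.1906]), 'force': array([ 0.7288, -0.4921,  0.2943]), 'width': np.float64(0.0004), 'joint_pos': array([-0.6412, -0.3643,  2.2176,  0.1341,  1.1186,  0.9081])}
```

View pics/w1.png

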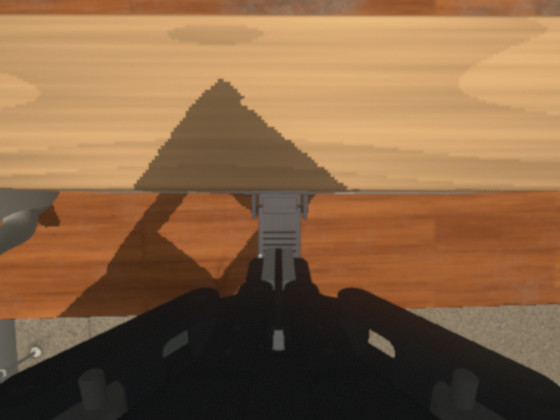

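View pics/s1.png

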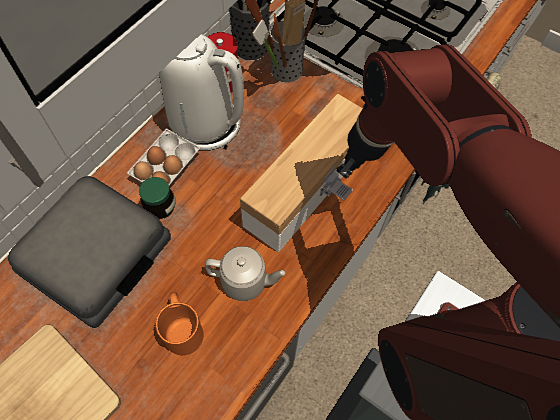

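Wrist view shows the tab centred at column 279, straight under the shut fingers. The chest front edge is level, so the yaw is right.

```bash
python3 -m creep '[[[0,0,0],[0.1,0.4,1.8],0],[[0,0,0],[0.1,0.8,3.6],0],[[0,0,0],[0.1,1.1,5.2],0],[[0,0,0],[0.1,1.3,6.5],0],[[0,0,0],[0.1,1.4,6.9],0]]'; python3 -m creep '[[[0,0,0],[0,0.06,0.3],0],[[0,0,0],[0,0.12,0.6],0],[[0,0,0],[0,0.18,0.8],0],[[0,0,0],[0,0.23,1.1],0],[[0,0,0],[0,0.23,1.1],0]]'
```

```text
t: 1.75
ee_pos: [0.4029, -0.161, 0.1189]
eef_rot: [-2.082, 2.144, -0.223]
force: [0.1, 0.2, -0.3]
width: 0.001
t: 2.25
ee_pos: [0.4041, -0.1608, 0.1091]
eef_rot: [-2.082, 2.142, -0.226]
force: [0.6, 0.2, -0.1]
width: 0.003
```

```bash
python3 -m creep '[[[0,0,0],[0,0.04,0.2],0],[[0,0,0],[0,0.08,0.4],0],[[0,0,0],[0,0.12,0.6],0],[[0,0,0],[0,0.16,0.8],0],[[0,0,0],[0,0.16,0.8],0]]';python3 -m creep '[[[0,0,0],[0,0.03,0.1],0],[[0,0,0],[0,0.05,0.2],0],[[0,0,0],[0,0.07,0.3],0],[[0,0,0],[0,0.09,0.4],0],[[0,0,0],[0,0.09,0.4],0]]'
```

```text
t: 2.75
ee_pos: [0.4041, -0.1609, 0.1008]
eef_rot: [-2.082, 2.142, -0.226]
force: [-2.1, 0.2, 0.9]
width: -0.005
t: 3.25
ee_pos: [0.4042, -0.161, 0.0977]
eef_rot: [-2.083, 2.142, -0.226]
force: [-9.5, 2.3, 14.0]
width: 0.001
```

Run:
```python
from h import *
c=snap('scene','s2.png');im=c['pixels'][70:260,220:420,::-1];cv2.imwrite('pics/s2z.png',cv2.resize(im,None,fx=3,fy=3));st();snap('wrist','w2.png')
```

```text
{'t': np.float64(3.3), 'ee_pos': array([ 0.4042, -0.161 ,  0.0977]), 'force': array([-9.2348,  1.8053, 13.5508]), 'width': np.float64(0.0018), 'joint_pos': array([-0.6485, -0.2076,  2.2904,  0.1553,  0.893 ,  0.8626])}
```

View pics/s2z.png

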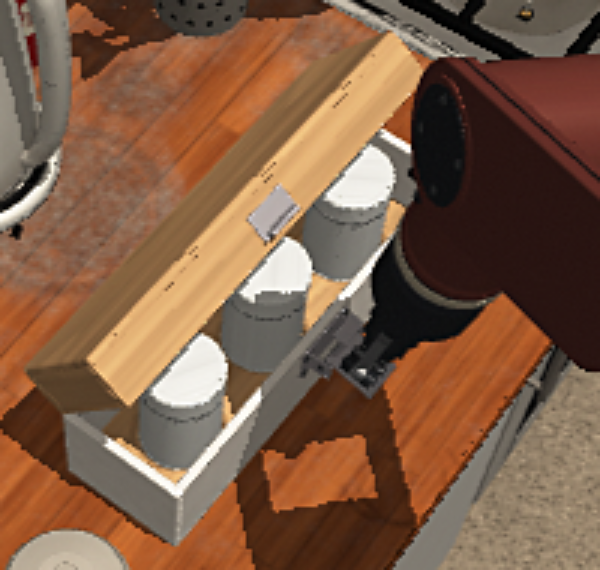

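View pics/w2.png

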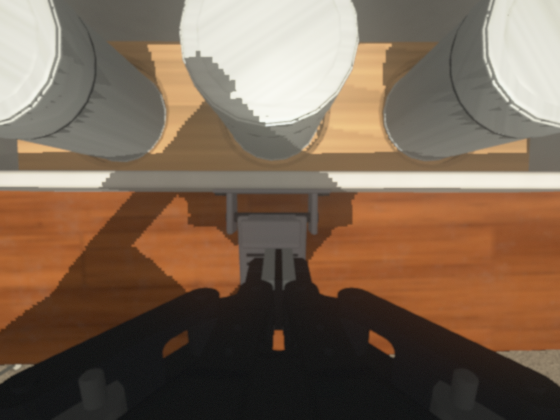

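Scene view shows the lid swung open with three tins inside. The force of 14 N means the lever is on its stop. I retreat upward.

```bash
python3 -m creep '[[[0,0,0],[0,-0.1,-1],0],[[0,0,0],[0,-0.5,-3],0],[[0,0,0],[0,-1.2,-6],0.5],[[0,0,0],[0,-2,-9],0.95],[[0,0,0],[0,-2.5,-12],0.95]]'; python3 -m creep '[[[0,0,0],[0,-0.3,-0.9],0.95],[[0,0,0],[0,-0.3,-0.9],0.95],[[0,0,0],[0,-0.3,-0.9],0.95],[[0,0,0],[0,-0.3,-0.9],0.95],[[0,0,0],[0,-0.3,-0.9],0.95]]'
python3 - <<'E'
from h import *
st()
c=snap('scene','s3.png');im=c['pixels'][70:260,220:420,::-1];cv2.imwrite('pics/s3z.png',cv2.resize(im,None,fx=3,fy=3,interpolation=2));snap('wrist','w3.png')
c=snap('top','t3.png');im=c['pixels'][140:280,240:440,::-1];cv2.imwrite('pics/t3z.png',cv2.resize(im,None,fx=4,fy=4,interpolation=2))
E
```

```text
t: 3.85
ee_pos: [0.4038, -0.1606, 0.2209]
eef_rot: [-2.082, 2.141, -0.227]
force: [0.2, 0.1, 0.3]
width: 0.506
t: 4.35
ee_pos: [0.404, -0.1603, 0.2272]
eef_rot: [-2.082, 2.143, -0.222]
force: [0.4, 0.2, -0.3]
width: 0.947
{'t': np.float64(4.35), 'ee_pos': array([ 0.404 , -0.1603,  0.2272]), 'force': array([ 0.3585,  0.2342, -0.3494]), 'width': np.float64(0.9465), 'joint_pos': array([-0.6475, -0.3961,  2.1691,  0.1295,  1.2021,  0.9152])}
```

View pics/s3z.png

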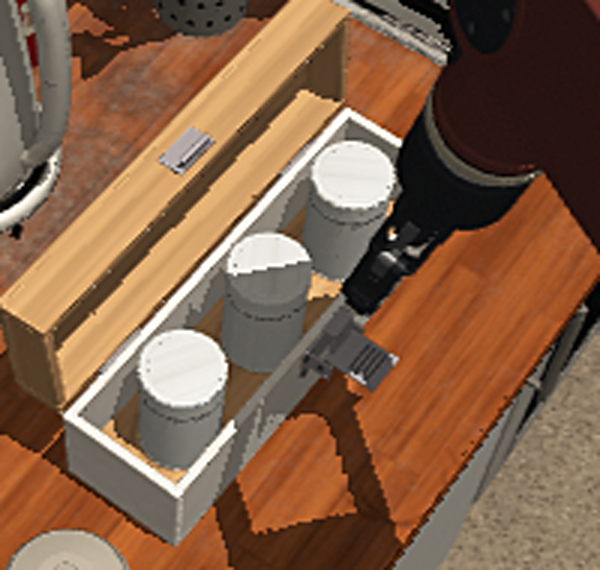

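View pics/t3z.png

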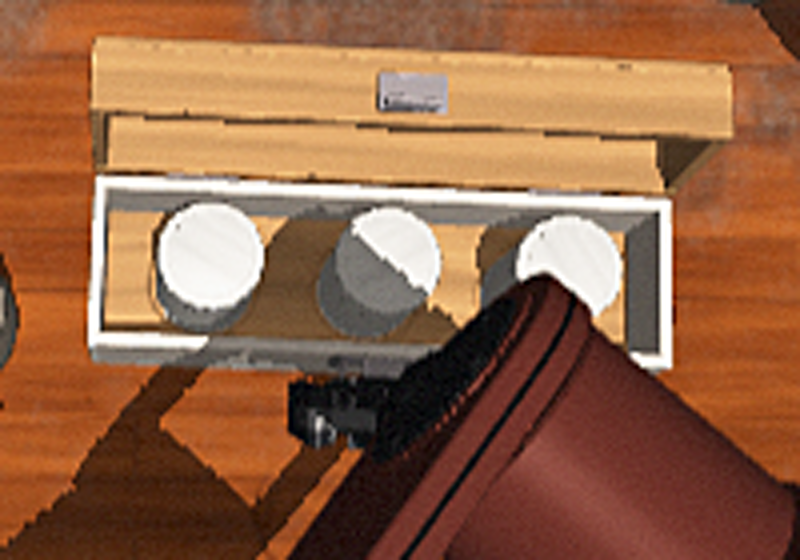

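View pics/w3.png

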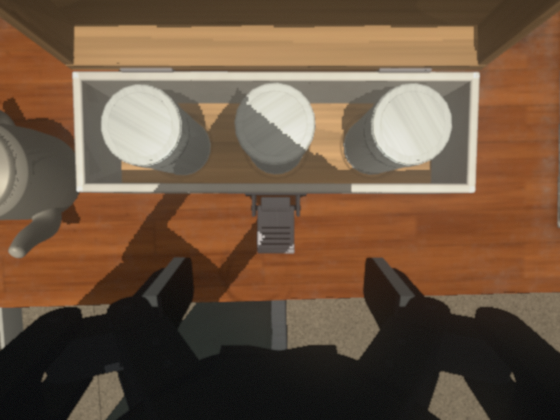

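Run:
```python
from h import *
s=ld('s3');t=ld('t3');w=ld('w3')
g={'s3':[(280.7,193.3),(309.7,160),(337.7,128.7)],'t3':[(292.7,204.5),(337,204.5),(382,206.5)],'w3':[(142,125),(275,124),(411,125)]}
rad={'s3':20,'t3':19,'w3':50}
cen={}
for n,im in (('s3',s),('t3',t),('w3',w)):
    hsv=cv2.cvtColor(im['pixels'],cv2.COLOR_RGB2HSV)
    m=cv2.inRange(hsv,(0,0,150),(180,45,255));cen[n]=[]
    for q in g[n]:
        k=np.zeros_like(m);cv2.circle(k,tuple(int(round(a)) for a in q),rad[n],255,-1);k&=m
        cs,_=cv2.findContours(k,cv2.RETR_EXTERNAL,cv2.CHAIN_APPROX_NONE);b=max(cs,key=cv2.contourArea)
        e=cv2.fitEllipse(cv2.convexHull(b));print(n,q,e,cv2.contourArea(b));cen[n].append(e[0])
for i in (0,2):
    print('sw',tri([ray(s,*cen['s3'][i]),ray(w,*cen['w3'][i])]),'tw',tri([ray(t,*cen['t3'][i]),ray(w,*cen['w3'][i])]),'st',tri([ray(s,*cen['s3'][i]),ray(t,*cen['t3'][i])]))
print('mid',tri([ray(s,*g['s3'][1]),ray(w,*g['w3'][1])]),tri([ray(t,*g['t3'][1]),ray(w,*g['w3'][1])]))
for i in range(3): print(i,plane(w,*g['w3'][i],.119),plane(t,*g['t3'][i],.119),plane(s,*g['s3'][i],.119))
# body rim corners in wrist
for q in ((74,71),(479,72),(477,192),(77,192)): print(plane(w,*q,.09))
```

```text
s3 (280.7, 193.3) ((278.6067199707031, 190.0914306640625), (28.55426788330078, 34.20530319213867), 126.90399932861328) 611.0
s3 (309.7, 160) ((306.1189270019531, 152.02633666992188), (21.435321807861328, 30.8150577545166), 85.53833770751953) 293.5
s3 (337.7, 128.7) ((335.1997375488281, 125.1524887084961), (27.00212287902832, 33.26267623901367), 124.59388732910156) 536.0
t3 (292.7, 204.5) ((292.19622802734375, 203.5074462890625), (26.070112228393555, 26.910306930541992), 168.3507537841797) 517.5
t3 (337, 204.5) ((339.2402648925781, 201.62864685058594), (18.03286361694336, 25.488656997680664), 130.66087341308594) 257.5
t3 (382, 206.5) ((381.83917236328125, 206.58840942382812), (25.607032775878906, 26.647388458251953), 144.4182891845703) 377.5
w3 (142, 125) ((140.80215454101562, 124.77102661132812), (79.74203491210938, 82.72933197021484), 146.3992462158203) 5063.5
w3 (275, 124) ((282.9546203613281, 113.43083953857422), (53.75542449951172, 80.46812438964844), 133.8375244140625) 2644.0
w3 (411, 125) ((411.2274475097656, 123.78594207763672), (79.5850601196289, 83.00159454345703), 29.933969
[... 354 characters left out ...]
2427678795]) tw (array([ 0.4967, -0.2642,  0.12  ]), [0.0007195695102517674, 0.0007195695102518655]) st (array([ 0.4961, -0.2591,  0.1359]), [0.0033970568669801342, 0.0033970568669801793])
mid (array([ 0.4996, -0.1597,  0.1182]), [0.0010311173947551366, 0.0010311173947551715]) (array([ 0.4996, -0.1596,  0.1215]), [0.000285358146061975, 0.00028535814606194416])
0 [ 0.5027 -0.0571  0.119 ] [ 0.4986 -0.0566  0.119 ] [ 0.5003 -0.055   0.119 ]
1 [ 0.5005 -0.1596  0.119 ] [ 0.4999 -0.1599  0.119 ] [ 0.4983 -0.1593  0.119 ]
2 [ 0.4967 -0.2644  0.119 ] [ 0.4964 -0.265   0.119 ] [ 0.495  -0.2651  0.119 ]
[0.5571 0.0113 0.09  ]
[ 0.5463 -0.3357  0.09  ]
[ 0.4436 -0.3347  0.09  ]
[0.4537 0.0154 0.09  ]
```

Tops measured: left (0.502,-0.056), middle (0.4995,-0.160), right (0.496,-0.2645), at z of about 0.119. The wrist/top pair gives 0.1175–0.1215, which agrees with the text. Moving above the left tin.

Run:
```python
from h import *
to([0.5008,-0.056,0.175],grip(12))
```

```text
turn [ 0.03  0.   -0.04] 0.1 shift cm [-10.73  -8.04   7.14] from [ 0.4044 -0.1606  0.2281] t 4.5 F [-0.5247  0.2012 -0.4077] w 0.954
```

```bash
python3 -m creep '[[[0,0,0],[-3,-2.3,1.5],0.95],[[0,0,0],[-6,-4.6,3],0.95],[[0,0,0],[-9,-6.8,4.5],0.95],[[0,0,0],[-10.7,-8,6.2],0.95],[[0,0,0],[-10.7,-8.0,7.1],0.95]]' 60;  python3 -m creep '[[[0,0,0],[0,0,0],0.95],[[0,0,0],[0,0,0],0.95],[[0,0,0],[0,0,0],0.95],[[0,0,0],[0,0,0],0.95],[[0,0,0],[0,0,0],0.95]]'
python3 - <<'E'
from h import *
to([0.5008,-0.056,0.1089],grip(12));st()
snap('wrist','w4.png')
E
```

```text
t: 5.0
ee_pos: [0.5014, -0.0544, 0.1748]
eef_rot: [-2.086, 2.139, -0.224]
force: [-1.0, -1.2, -0.1]
width: 0.945
t: 5.5
ee_pos: [0.5008, -0.0572, 0.1768]
eef_rot: [-2.081, 2.143, -0.228]
force: [-0.7, -0.4, -0.7]
width: 0.945
turn [-0.11 -0.08 -0.08] 0.2 shift cm [-0.13  1.43  6.64] from [ 0.5008 -0.0572  0.1768] t 5.5 F [-0.6682 -0.3858 -0.6854] w 0.945
{'t': np.float64(5.5), 'ee_pos': array([ 0.5008, -0.0572,  0.1768]), 'force': array([-0.6682, -0.3858, -0.6854]), 'width': np.float64(0.9445), 'joint_pos': array([-0.3053, -0.154 ,  2.0787,  0.0662,  1.0141,  1.2657])}
```

View pics/w4.png

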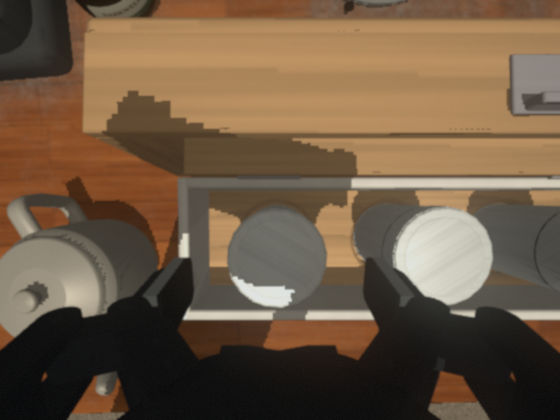

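```bash
python3 - <<'E'
from h import *
w=ld('w4')
print(plane(w,277,256,.119),plane(w,444,256,.119),plane(w,228,256,.119),plane(w,327,256,.119),plane(w,277,206,.119),plane(w,277,306,.119))
w3=ld('w3');print(tri([ray(w,277,256),ray(w3,141.5,125)]),tri([ray(w,444,256),ray(w3,275,124)]))
E
python3 -m creep '[[[0,0,0],[-0.1,0.4,1.7],0.95],[[0,0,0],[-0.1,0.8,3.4],0.95],[[0,0,0],[-0.1,1.1,5],0.95],[[0,0,0],[-0.1,1.3,6.1],0.95],[[0,0,0],[-0.1,1.4,6.6],0.95]]'
```

```text
[ 0.5047 -0.0555  0.119 ] [ 0.5015 -0.1592  0.119 ] [ 0.5056 -0.0251  0.119 ] [ 0.5037 -0.0865  0.119 ] [ 0.5357 -0.0564  0.119 ] [ 0.4731 -0.0546  0.119 ]
(array([ 0.5038, -0.0553,  0.1153]), [0.0002444731481395143, 0.0002444731481397213]) (array([ 0.501 , -0.1598,  0.1177]), [0.000257511856581132, 0.0002575118565811626])
t: 6.05
ee_pos: [0.5002, -0.0555, 0.1076]
eef_rot: [-2.083, 2.143, -0.225]
force: [0.2, 0.1, 0.5]
width: 0.953
```

```bash
python3 -m creep '[[[0,0,0],[0,-0.2,0],0.6],[[0,0,0],[0,-0.2,0],0.4],[[0,0,0],[0,-0.2,0],0],[[0,0,0],[0,-0.2,0],0],[[0,0,0],[0,-0.2,0],0]]' 60; python3 -c "
from h import *
st();print(sensors.observe()['ft_torque'])"
```

```text
t: 6.55
ee_pos: [0.5034, -0.0559, 0.1098]
eef_rot: [-2.082, 2.141, -0.229]
force: [0.5, -1.1, 1.9]
width: 0.708
{'t': np.float64(6.55), 'ee_pos': array([ 0.5034, -0.0559,  0.1098]), 'force': array([ 0.4945, -1.1159,  1.9033]), 'width': np.float64(0.7076), 'joint_pos': array([-0.3006, -0.0475,  2.1223,  0.0729,  0.8638,  1.2567])}
[-0.0625  0.1066 -0.0251]
```

```bash
python3 -m creep '[[[0,0,0],[0,-0.1,-0.5],0],[[0,0,0],[0,-0.31,-1.47],0],[[0,0,0],[0,-0.62,-2.9],0],[[0,0,0],[0,-0.94,-4.4],0],[[0,0,0],[0,-1.04,-4.9],0]]'; for i in 1 2; do python3 -m creep '[[[0,0,0],[0,0,0],0],[[0,0,0],[0,0,0],0],[[0,0,0],[0,0,0],0],[[0,0,0],[0,0,0],0],[[0,0,0],[0,0,0],0]]'; python3 -c "
from h import *
st();print(sensors.observe()['ft_torque'],sensors.observe()['tau'])"; done;python3 -c "
from h import *
snap('wrist','w5.png');snap('scene','s5.png')"
```

```text
t: 7.05
ee_pos: [0.5036, -0.0558, 0.1613]
eef_rot: [-2.081, 2.141, -0.23]
force: [1.2, -0.6, -3.7]
width: 0.711
t: 7.55
ee_pos: [0.5024, -0.0555, 0.1585]
eef_rot: [-2.083, 2.142, -0.225]
force: [0.3, -0.4, -4.1]
width: 0.71
{'t': np.float64(7.55), 'ee_pos': array([ 0.5024, -0.0555,  0.1585]), 'force': array([ 0.2592, -0.4288, -4.1099]), 'width': np.float64(0.7097), 'joint_pos': array([-0.3006, -0.1242,  2.0894,  0.067 ,  0.9759,  1.2666])}
[0.0239 0.2627 0.0281] [  0.0062 -32.5062 -38.7114   0.3247  -1.2552  -0.0002]
t: 8.05
ee_pos: [0.5027, -0.0556, 0.1592]
eef_rot: [-2.082, 2.142, -0.227]
force: [-1.4, -0.2, -4.0]
width: 0.707
{'t': np.float64(8.05), 'ee_pos': array([ 0.5027, -0.0556,  0.1592]), 'force': array([-1.3654, -0.2498, -3.9877]), 'width': np.float64(0.7073), 'joint_pos': array([-0.3006, -0.125 ,  2.0889,  0.067 ,  0.976 ,  1.2666])}
[ 0.0035  0.2095 -0.0079] [ -0.0009 -32.49   -38.7872   0.3247  -1.267   -0.0001]
```

View pics/w5.png

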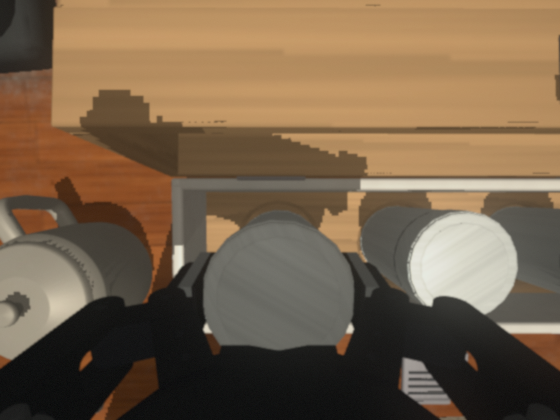

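View pics/s5.png

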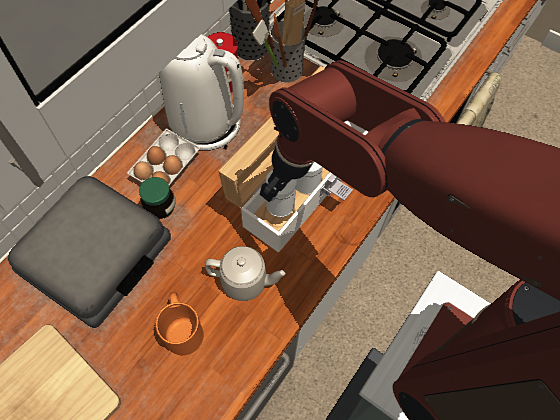

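Wrist view shows the tin held between the pads and clear. Fz is about −4.0 N, against about −0.4 N when free. Setting it back.

```bash
python3 -m creep '[[[0,0,0],[0,0.3,1.5],0],[[0,0,0],[0,0.6,2.9],0],[[0,0,0],[0,0.83,3.9],0],[[0,0,0],[0,0.94,4.4],0],[[0,0,0],[0,1.0,4.7],0]]'; python3 -m creep '[[[0,0,0],[0,0.04,0.2],0],[[0,0,0],[0,0.04,0.2],0],[[0,0,0],[0,0.04,0.2],0],[[0,0,0],[0,0.04,0.2],0],[[0,0,0],[0,0.04,0.2],0]]'
```

```text
t: 8.65
ee_pos: [0.5026, -0.0556, 0.1107]
eef_rot: [-2.082, 2.142, -0.226]
force: [-0.8, 0.4, -2.7]
width: 0.705
t: 9.15
ee_pos: [0.5035, -0.0558, 0.1098]
eef_rot: [-2.081, 2.141, -0.229]
force: [0.4, -0.2, 0.9]
width: 0.711
```

```bash
python3 -m creep '[[[0,0,0],[0,0,0],0.8],[[0,0,0],[0,0,0],0.95],[[0,0,0],[0,0,0],0.95],[[0,0,0],[0,0,0],0.95],[[0,0,0],[0,-0.1,-0.5],0.95]]';  python3 -m creep '[[[0,0,0],[0,-0.5,-2],0.95],[[0,0,0],[0,-0.8,-4],0.95],[[0,0,0],[0,-1.2,-6],0.95],[[0,0,0],[0,-1.3,-6.2],0.95],[[0,0,0],[0,-1.3,-6.2],0.95]]'
python3 - <<'E'
from h import *
snap('wrist','w6.png');to([0.4990,-0.160,0.175],grip(12))
E
```

```text
t: 9.65
ee_pos: [0.5021, -0.0554, 0.1136]
eef_rot: [-2.083, 2.143, -0.224]
force: [-0.6, 0.4, -0.1]
width: 0.952
t: 10.15
ee_pos: [0.503, -0.0557, 0.1781]
eef_rot: [-2.082, 2.141, -0.229]
force: [0.4, 0.1, -0.4]
width: 0.948
turn [-0.01 -0.04 -0.03] 0.1 shift cm [10.45  0.07  0.19] from [ 0.5022 -0.0555  0.177 ] t 10.2 F [-1.3407  0.1857 -0.6609] w 0.955
```

View pics/w6.png

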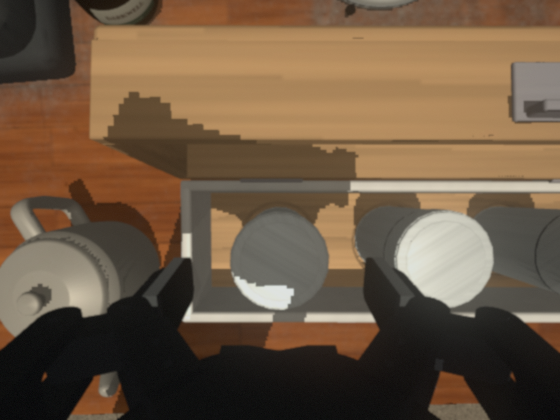

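The left tin is back upright in its recess, at about (279,258), same as before. On to the middle tin.

```bash
python3 -m creep '[[[0,0,0],[3,0,0],0.95],[[0,0,0],[6.5,0,0.1],0.95],[[0,0,0],[9.2,0,0.1],0.95],[[0,0,0],[10.4,0,0.1],0.95],[[0,0,0],[10.45,0,0.1],0.95]]'; python3 -m creep '[[[0,0,0],[0,0,0],0.95],[[0,0,0],[0,0,0],0.95],[[0,0,0],[0,0,0],0.95],[[0,0,0],[0,0,0],0.95],[[0,0,0],[0,0,0],0.95]]'
python3 - <<'E'
from h import *
snap('wrist','w7.png');to([0.4999,-0.160,0.110],grip(12))
E
```

```text
t: 10.7
ee_pos: [0.499, -0.1609, 0.1753]
eef_rot: [-2.08, 2.145, -0.224]
force: [0.0, 1.2, -0.7]
width: 0.947
t: 11.2
ee_pos: [0.4999, -0.1595, 0.1767]
eef_rot: [-2.083, 2.141, -0.227]
force: [0.8, -0.6, 0.0]
width: 0.948
turn [-0.05 -0.05  0.01] 0.1 shift cm [0.03 1.39 6.53] from [ 0.4998 -0.1597  0.1767] t 11.25 F [ 0.0558 -0.0384  0.1016] w 0.951
```

View pics/w7.png

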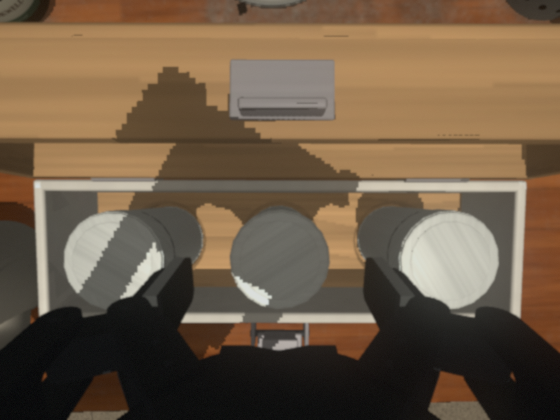

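Middle tin is centred at (279,258), same picture geometry as before. Descend, grip, lift.

```bash
python3 -m creep '[[[0,0,0],[0,0.4,1.7],0.95],[[0,0,0],[0,0.8,3.4],0.95],[[0,0,0],[0,1.1,5],0.95],[[0,0,0],[0,1.3,6.1],0.95],[[0,0,0],[0,1.4,6.5],0.95]]' && python3 -m creep '[[[0,0,0],[0,0,0],0.6],[[0,0,0],[0,0,0],0.4],[[0,0,0],[0,0,0],0],[[0,0,0],[0,0,0],0],[[0,0,0],[0,0,0],0]]' 60
```

```text
t: 11.75
ee_pos: [0.4989, -0.1597, 0.1088]
eef_rot: [-2.083, 2.143, -0.224]
force: [-1.1, 0.8, 0.3]
width: 0.95
t: 12.25
ee_pos: [0.5001, -0.1603, 0.1108]
eef_rot: [-2.082, 2.142, -0.228]
force: [-0.4, -0.5, 2.2]
width: 0.709
```

```bash
python3 -m creep '[[[0,0,0],[0,-0.1,-0.5],0],[[0,0,0],[0,-0.31,-1.47],0],[[0,0,0],[0,-0.62,-2.9],0],[[0,0,0],[0,-0.94,-4.4],0],[[0,0,0],[0,-1.04,-4.9],0]]'; for i in 1 2; do python3 -m creep '[[[0,0,0],[0,0,0],0],[[0,0,0],[0,0,0],0],[[0,0,0],[0,0,0],0],[[0,0,0],[0,0,0],0],[[0,0,0],[0,0,0],0]]'; python3 -c "
from h import *
st();print(sensors.observe()['ft_torque'],sensors.observe()['tau'])"; done
```

```text
t: 12.75
ee_pos: [0.5006, -0.1606, 0.1627]
eef_rot: [-2.081, 2.141, -0.231]
force: [0.5, 0.8, -1.3]
width: 0.709
t: 13.25
ee_pos: [0.4992, -0.1599, 0.1596]
eef_rot: [-2.082, 2.142, -0.225]
force: [-0.3, 1.0, -1.4]
width: 0.71
{'t': np.float64(13.25), 'ee_pos': array([ 0.4992, -0.1599,  0.1596]), 'force': array([-0.3158,  0.9613, -1.3629]), 'width': np.float64(0.7101), 'joint_pos': array([-0.5189, -0.0698,  2.0373,  0.1169,  0.9921,  1.0251])}
[-0.0162  0.1696  0.0081] [  0.004  -33.9679 -37.3796   0.5126  -1.0086  -0.0002]
t: 13.75
ee_pos: [0.4996, -0.16, 0.1602]
eef_rot: [-2.082, 2.142, -0.227]
force: [0.6, 0.5, -1.7]
width: 0.707
{'t': np.float64(13.75), 'ee_pos': array([ 0.4996, -0.16  ,  0.1602]), 'force': array([ 0.6297,  0.4923, -1.6516]), 'width': np.float64(0.7074), 'joint_pos': array([-0.5189, -0.0705,  2.0368,  0.1169,  0.9922,  1.0252])}
[-0.0502  0.0998  0.0178] [ -0.0002 -33.9411 -37.4374   0.5133  -1.0171  -0.    ]
```

Middle reads about −1.5 N, so it is clearly lighter than the left. Setting it back.

```bash
python3 -m creep '[[[0,0,0],[0,0.3,1.5],0],[[0,0,0],[0,0.6,2.9],0],[[0,0,0],[0,0.83,3.9],0],[[0,0,0],[0,0.94,4.4],0],[[0,0,0],[0,1.0,4.7],0]]'; python3 -m creep '[[[0,0,0],[0,0.04,0.2],0],[[0,0,0],[0,0.04,0.2],0],[[0,0,0],[0,0.04,0.2],0],[[0,0,0],[0,0.04,0.2],0],[[0,0,0],[0,0.04,0.2],0]]'
```

```text
t: 14.25
ee_pos: [0.4994, -0.16, 0.1117]
eef_rot: [-2.082, 2.142, -0.226]
force: [0.1, 0.0, -1.2]
width: 0.709
t: 14.75
ee_pos: [0.5002, -0.1604, 0.1108]
eef_rot: [-2.082, 2.142, -0.229]
force: [-0.0, 0.4, 2.4]
width: 0.711
```

```bash
python3 -m creep '[[[0,0,0],[0,0,0],0.8],[[0,0,0],[0,0,0],0.95],[[0,0,0],[0,0,0],0.95],[[0,0,0],[0,0,0],0.95],[[0,0,0],[0,-0.1,-0.5],0.95]]';  python3 -m creep '[[[0,0,0],[0,-0.5,-2],0.95],[[0,0,0],[0,-0.8,-4],0.95],[[0,0,0],[0,-1.2,-6],0.95],[[0,0,0],[0,-1.3,-6.2],0.95],[[0,0,0],[0,-1.3,-6.2],0.95]]'
python3 - <<'E'
from h import *
snap('wrist','w8.png');to([0.4960,-0.2645,0.176],grip(12))
E
```

```text
t: 15.25
ee_pos: [0.4989, -0.1598, 0.1145]
eef_rot: [-2.083, 2.143, -0.224]
force: [-0.8, -0.2, -0.3]
width: 0.951
t: 15.75
ee_pos: [0.4997, -0.1603, 0.1792]
eef_rot: [-2.082, 2.141, -0.229]
force: [0.5, -0.2, -0.1]
width: 0.949
turn [-0.02 -0.04 -0.03] 0.0 shift cm [10.46  0.06  0.2 ] from [ 0.4991 -0.1599  0.178 ] t 15.8 F [-0.0617  0.3184 -0.9443] w 0.949
```

View pics/w8.png

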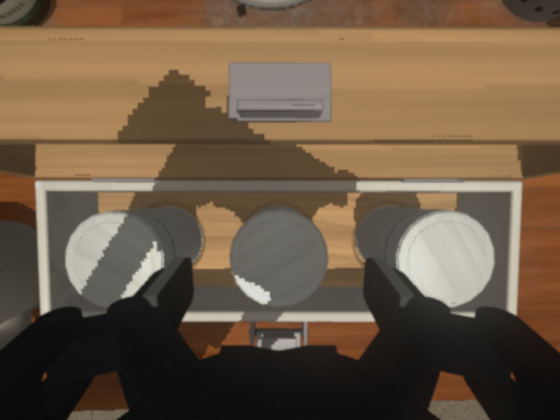

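The middle tin is back in its recess at (279,258). On to the right tin.

```bash
python3 -m creep '[[[0,0,0],[3,0,0],0.95],[[0,0,0],[6.5,0,0.1],0.95],[[0,0,0],[9.2,0,0.1],0.95],[[0,0,0],[10.4,0,0.1],0.95],[[0,0,0],[10.45,0,0.1],0.95]]'; python3 -m creep '[[[0,0,0],[0,0,0],0.95],[[0,0,0],[0,0,0],0.95],[[0,0,0],[0,0,0],0.95],[[0,0,0],[0,0,0],0.95],[[0,0,0],[0,0,0],0.95]]'
python3 - <<'E'
from h import *
snap('wrist','w9.png');to([0.4966,-0.2645,0.110],grip(12))
E
```

```text
t: 16.3
ee_pos: [0.4959, -0.2652, 0.1763]
eef_rot: [-2.08, 2.145, -0.224]
force: [0.0, 0.6, 0.6]
width: 0.95
t: 16.8
ee_pos: [0.4967, -0.264, 0.1778]
eef_rot: [-2.083, 2.141, -0.227]
force: [-0.1, 0.8, -1.2]
width: 0.948
turn [-0.05 -0.05  0.01] 0.1 shift cm [0.03 1.43 6.63] from [ 0.4967 -0.2641  0.1778] t 16.85 F [-0.0899 -1.4321 -0.3392] w 0.946
```

View pics/w9.png

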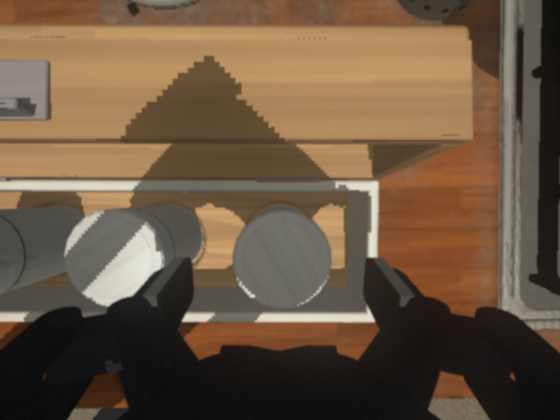

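```bash
python3 -m creep '[[[0,0,0],[0.1,0.4,1.7],0.9],[[0,0,0],[0.1,0.8,3.4],0.88],[[0,0,0],[0.1,1.1,5],0.88],[[0,0,0],[0.1,1.3,6.1],0.88],[[0,0,0],[0.1,1.4,6.6],0.88]]' && python3 -m creep '[[[0,0,0],[0,0,0],0.6],[[0,0,0],[0,0,0],0.4],[[0,0,0],[0,0,0],0],[[0,0,0],[0,0,0],0],[[0,0,0],[0,0,0],0]]' 60
```

```text
t: 17.35
ee_pos: [0.4961, -0.265, 0.1089]
eef_rot: [-2.082, 2.142, -0.224]
force: [-0.1, 0.3, -0.7]
width: 0.88
t: 17.85
ee_pos: [0.4966, -0.2656, 0.1104]
eef_rot: [-2.082, 2.142, -0.227]
force: [0.0, 0.8, -1.0]
width: 0.707
```

```bash
python3 -m creep '[[[0,0,0],[0,-0.1,-0.5],0],[[0,0,0],[0,-0.31,-1.47],0],[[0,0,0],[0,-0.62,-2.9],0],[[0,0,0],[0,-0.94,-4.4],0],[[0,0,0],[0,-1.04,-4.9],0]]'; for i in 1 2; do python3 -m creep '[[[0,0,0],[0,0,0],0],[[0,0,0],[0,0,0],0],[[0,0,0],[0,0,0],0],[[0,0,0],[0,0,0],0],[[0,0,0],[0,0,0],0]]'; python3 -c "
from h import *
st();print(sensors.observe()['ft_torque'],sensors.observe()['tau'])"; done
```

```text
t: 18.35
ee_pos: [0.4979, -0.2666, 0.1638]
eef_rot: [-2.082, 2.141, -0.234]
force: [0.2, 0.0, -1.7]
width: 0.713
t: 18.85
ee_pos: [0.4963, -0.2653, 0.1596]
eef_rot: [-2.082, 2.142, -0.225]
force: [0.1, 1.0, -1.3]
width: 0.711
{'t': np.float64(18.85), 'ee_pos': array([ 0.4963, -0.2653,  0.1596]), 'force': array([ 0.0971,  0.9718, -1.2558]), 'width': np.float64(0.7108), 'joint_pos': array([-0.7034,  0.0375,  1.9314,  0.1535,  1.0138,  0.8249])}
[ 0.0564  0.1792 -0.0054] [  0.0052 -39.2897 -37.375    0.6896  -0.878   -0.0003]
t: 19.35
ee_pos: [0.4966, -0.2655, 0.1603]
eef_rot: [-2.082, 2.142, -0.227]
force: [0.2, -0.8, -1.2]
width: 0.708
{'t': np.float64(19.35), 'ee_pos': array([ 0.4966, -0.2655,  0.1603]), 'force': array([ 0.1831, -0.7567, -1.1776]), 'width': np.float64(0.7082), 'joint_pos': array([-0.7034,  0.0368,  1.9309,  0.1535,  1.0139,  0.8249])}
[0.0111 0.1272 0.0345] [ -0.0017 -39.234  -37.4116   0.6899  -0.8861  -0.0001]
```

Right reads about −1.25 N, so the left tin (−4.0 N) is the full one. Setting the right tin back.

```bash
python3 -m creep '[[[0,0,0],[0,0.3,1.5],0],[[0,0,0],[0,0.6,2.9],0],[[0,0,0],[0,0.83,3.9],0],[[0,0,0],[0,0.94,4.4],0],[[0,0,0],[0,1.0,4.7],0]]'; python3 -m creep '[[[0,0,0],[0,0.04,0.2],0],[[0,0,0],[0,0.04,0.2],0],[[0,0,0],[0,0.04,0.2],0],[[0,0,0],[0,0.04,0.2],0],[[0,0,0],[0,0.04,0.2],0]]'
```

```text
t: 19.85
ee_pos: [0.4962, -0.2653, 0.1113]
eef_rot: [-2.082, 2.142, -0.225]
force: [0.1, 0.8, -1.4]
width: 0.712
t: 20.35
ee_pos: [0.4967, -0.2657, 0.1105]
eef_rot: [-2.082, 2.142, -0.227]
force: [0.1, -1.0, -1.3]
width: 0.714
```

```bash
python3 -m creep '[[[0,0,0],[0,0.02,0.1],0],[[0,0,0],[0,0.03,0.15],0],[[0,0,0],[0,0.04,0.2],0],[[0,0,0],[0,0.04,0.2],0],[[0,0,0],[0,0.04,0.2],0]]'
```

```text
t: 20.85
ee_pos: [0.4974, -0.2658, 0.11]
eef_rot: [-2.082, 2.141, -0.229]
force: [-4.7, 3.0, 9.4]
width: 0.71
```

```bash
python3 -m creep '[[[0,0,0],[0,-0.02,-0.1],0],[[0,0,0],[0,-0.02,-0.1],0.8],[[0,0,0],[0,-0.02,-0.1],0.88],[[0,0,0],[0,-0.02,-0.1],0.88],[[0,0,0],[0,-0.1,-0.5],0.88]]';  python3 -m creep '[[[0,0,0],[0,-0.5,-2],0.88],[[0,0,0],[0,-0.8,-4],0.88],[[0,0,0],[0,-1.2,-6],0.95],[[0,0,0],[0,-1.3,-6.2],0.95],[[0,0,0],[0,-1.3,-6.2],0.95]]'
python3 - <<'E'
from h import *
snap('wrist','w10.png');to([0.502,-0.0558,0.177],grip(12))
E
```

```text
t: 21.35
ee_pos: [0.4961, -0.2652, 0.1126]
eef_rot: [-2.082, 2.142, -0.224]
force: [0.0, -0.7, -0.4]
width: 0.882
t: 21.85
ee_pos: [0.4967, -0.2658, 0.1771]
eef_rot: [-2.082, 2.142, -0.229]
force: [1.6, 0.2, -0.7]
width: 0.948
turn [-0.02 -0.03 -0.03] 0.0 shift cm [-20.96  -0.01  -0.11] from [ 0.4961 -0.2654  0.176 ] t 21.9 F [ 0.5274 -0.0159 -0.3578] w 0.948
```

View pics/w10.png

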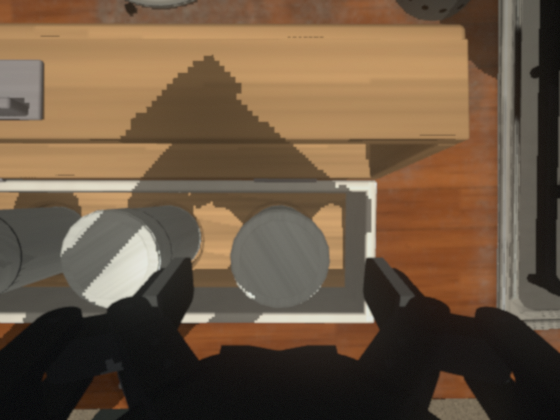

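The right tin is upright and seated at (280,257). Returning to the left tin.

```bash
python3 -m creep '[[[0,0,0],[-4,0,-0.1],0.95],[[0,0,0],[-8.5,0,-0.1],0.95],[[0,0,0],[-13,0,-0.1],0.95],[[0,0,0],[-17.5,0,-0.1],0.95],[[0,0,0],[-20.5,0,-0.1],0.95]]'; python3 -m creep '[[[0,0,0],[-0.5,0,0],0.95],[[0,0,0],[-0.5,0,0],0.95],[[0,0,0],[-0.5,0,0],0.95],[[0,0,0],[-0.5,0,0],0.95],[[0,0,0],[-0.5,0,0],0.95]]'
python3 - <<'E'
from h import *
snap('wrist','w11.png');to([0.502,-0.0558,0.110],grip(12))
E
```

```text
t: 22.4
ee_pos: [0.5006, -0.0578, 0.1755]
eef_rot: [-2.084, 2.142, -0.222]
force: [0.1, -0.9, 0.5]
width: 0.953
t: 22.9
ee_pos: [0.5021, -0.0567, 0.1772]
eef_rot: [-2.081, 2.144, -0.226]
force: [-0.1, 0.4, -0.2]
width: 0.95
turn [-0.03 -0.07 -0.12] 0.1 shift cm [-0.09  1.41  6.58] from [ 0.5021 -0.0566  0.1773] t 22.95 F [-0.21    0.2355 -0.4121] w 0.948
```

View pics/w11.png

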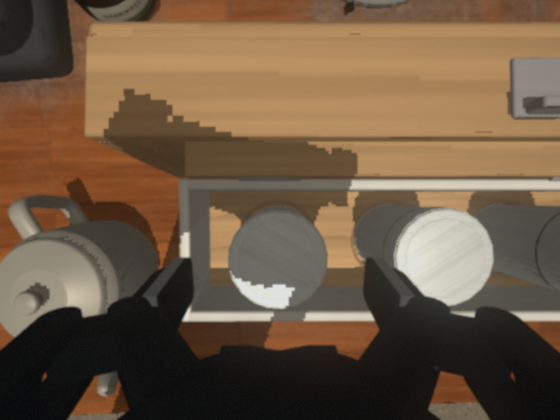

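The left tin is centred at (278,257). Descend, grip at 60 N, and lift about 11 cm.

```bash
python3 -m creep '[[[0,0,0],[-0.1,0.4,1.7],0.95],[[0,0,0],[-0.1,0.8,3.4],0.95],[[0,0,0],[-0.1,1.1,5],0.95],[[0,0,0],[-0.1,1.3,6.1],0.95],[[0,0,0],[-0.1,1.4,6.6],0.95]]' && python3 -m creep '[[[0,0,0],[0,0,0],0.6],[[0,0,0],[0,0,0],0.4],[[0,0,0],[0,0,0],0],[[0,0,0],[0,0,0],0],[[0,0,0],[0,0,0],0]]' 60
```

```text
t: 23.45
ee_pos: [0.5016, -0.0548, 0.1087]
eef_rot: [-2.082, 2.143, -0.224]
force: [0.0, 0.3, -0.1]
width: 0.949
t: 23.95
ee_pos: [0.5026, -0.0548, 0.1105]
eef_rot: [-2.082, 2.142, -0.228]
force: [-0.6, -1.0, 0.2]
width: 0.711
```

```bash
python3 -m creep '[[[0,0,0],[0,-0.1,-0.5],0],[[0,0,0],[0,-0.31,-1.5],0],[[0,0,0],[0,-0.7,-3.2],0],[[0,0,0],[0,-1.1,-5.2],0],[[0,0,0],[0,-1.5,-7.1],0]]'; python3 -m creep '[[[0,0,0],[0,-0.35,-1.7],0],[[0,0,0],[0,-0.65,-3],0],[[0,0,0],[0,-0.75,-3.6],0],[[0,0,0],[0,-0.8,-3.8],0],[[0,0,0],[0,-0.8,-3.8],0]]'; for i in 1 2; do python3 -m creep '[[[0,0,0],[0,0,0],0],[[0,0,0],[0,0,0],0],[[0,0,0],[0,0,0],0],[[0,0,0],[0,0,0],0],[[0,0,0],[0,0,0],0]]';done; python3 -c "
from h import *
st();snap('wrist','w12.png')
c=snap('scene','s12.png');im=c['pixels'][70:310,140:440,::-1];cv2.imwrite('pics/s12z.png',cv2.resize(im,None,fx=2.5,fy=2.5))
c=snap('top','t12.png')"
```

```text
t: 24.45
ee_pos: [0.5018, -0.0544, 0.1837]
eef_rot: [-2.082, 2.142, -0.226]
force: [1.0, -0.0, -3.4]
width: 0.713
t: 24.95
ee_pos: [0.5017, -0.0545, 0.2209]
eef_rot: [-2.082, 2.142, -0.226]
force: [0.5, 0.4, -4.4]
width: 0.709
t: 25.45
ee_pos: [0.5019, -0.0545, 0.2212]
eef_rot: [-2.082, 2.142, -0.226]
force: [0.5, 1.1, -3.2]
width: 0.709
t: 25.95
ee_pos: [0.502, -0.0545, 0.2214]
eef_rot: [-2.082, 2.142, -0.227]
force: [0.1, -0.3, -4.3]
width: 0.709
{'t': np.float64(25.95), 'ee_pos': array([ 0.502 , -0.0545,  0.2214]), 'force': array([ 0.0662, -0.2902, -4.3366]), 'width': np.float64(0.7093), 'joint_pos': array([-0.2987, -0.2015,  2.0312,  0.0615,  1.1097,  1.2786])}
```

View pics/w12.png

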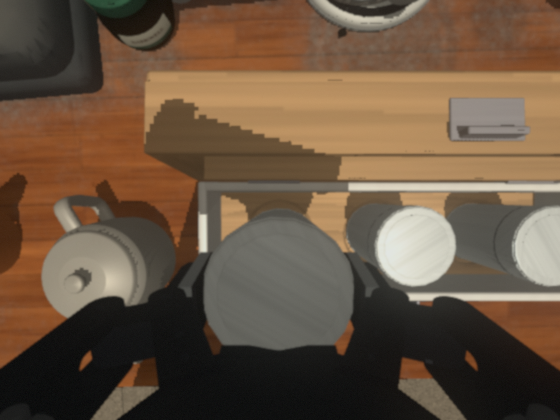

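View pics/s12z.png

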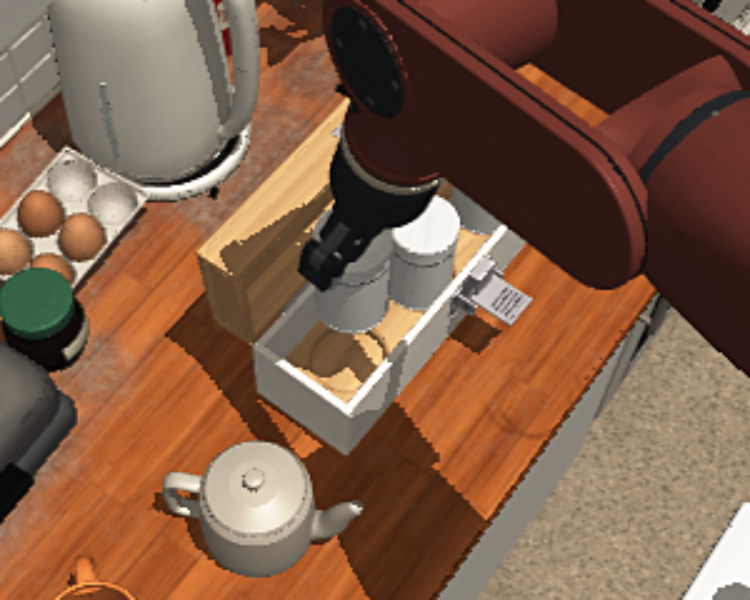

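View pics/t12.png

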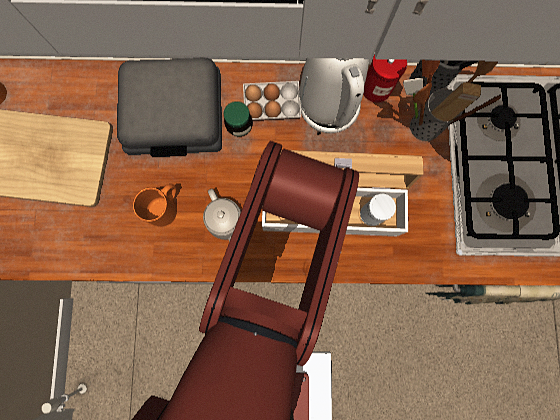

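Run:
```python
from h import *
w=ld('w12');a=ld('w11');t=ld('t12');r=ld('w10')
print('mid',tri([ray(w,416,246.5),ray(a,444,257)]),plane(w,416,246.5,.119))
print('right',tri([ray(w,552,246.5),ray(r,280,257)]),tri([ray(w,552,246.5),ray(t,381.5,206.8)]))
s0=ld('scene0')['pixels'].astype(int);s=ld('s12')['pixels'].astype(int)
for n,(x0,y0,x1,y1) in dict(teapot=(200,240,290,305),mug=(150,290,210,355)).items(): print(n,np.abs(s0-s)[y0:y1,x0:x1].mean())
# held tin's lower front edge in scene view, on the tin's axis plane
x=140+352/2.5;y=70+328/2.5
o,d=ray(s,x,y) if isinstance(s,dict) else ray(ld('s12'),x,y)
k=np.roots([d[0]**2+d[1]**2,2*((o[0]-.503)*d[0]+(o[1]+.0548)*d[1]),(o[0]-.503)**2+(o[1]+.0548)**2-.031**2])
print(k,o+d*np.min(k.real))
st()
```

```text
mid (array([ 0.5002, -0.1627,  0.1119]), [0.00016816409727171748, 0.0001681640972716473]) [ 0.5013 -0.1594  0.119 ]
right (array([ 0.4986, -0.266 ,  0.1167]), [0.0007831571062422066, 0.0007831571062420378]) (array([ 0.497 , -0.2649,  0.1171]), [0.0011143507662871013, 0.001114350766287122])
teapot 14.79937321937322
mug 5.620683760683761
[1.243  1.1135] [ 0.4831 -0.031   0.1387]
{'t': np.float64(26.1), 'ee_pos': array([ 0.502 , -0.0546,  0.2214]), 'force': array([-0.3806, -1.1304, -3.3074]), 'width': np.float64(0.7088), 'joint_pos': array([-0.2988, -0.2015,  2.0312,  0.0615,  1.1098,  1.2786])}
```

Run:
```python
from h import *
a=ld('top0')['pixels'].astype(int);b=ld('t12')['pixels'].astype(int)
print(np.abs(a-b)[185:255,203:232].mean(),np.abs(a-b)[180:225,130:182].mean(),sensors.observe()['dq'])
workorder.job_done();st()
```

```text
8.742036124794746 5.992450142450142 [-0.0007  0.0016  0.0005 -0.0016 -0.     -0.0008]
the job is handed in; nothing more can be done
the job is handed in; nothing more can be done
```

The full tin is the left one. It is held up for you over the open chest, and the job is handed in at about 26 s of the 67 s allowed.

**What I did:** I pressed the trip lever to its stop (about 14 N) and the lid opened. Then I lifted each tin about 5 cm straight up, from left to right, and set it back. The downward force readings were about 4.0 N for the left tin, 1.5 N for the middle and 1.25 N for the right. I then gripped the left tin again at 60 N and raised it about 11 cm.

**Last checks:**
- **Held tin:** It hangs upright and the joints are still. The gripper opening is steady at 0.71. Its underside is about 3.5 cm above the rim by arm travel; a rough reading from the scene picture put it nearer 5 cm.
- **Other two tins:** Both look upright in their recesses. The right tin's top measures 0.117 m against an expected 0.119 m. The middle tin's measured 0.112 m, but those two wrist views were taken close together, so that height is weak.
- **Right tin's return:** It still showed its weight at the first set-down height. I lowered it about 1 mm further until it pressed back with 9 N, then released it.
- **Teapot and mug:** They appear at the same places in the top pictures. The picture differences I measured there are above zero; I put them down to the arm's shadow and did not check further.

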